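# Slide the drying tray onto the right pair of runners and click it home

## Task

Slide the drying tray, with the freshly glued wallet lying on it, into the drying rack on the lowest pair of runners that clears whatever stands on the desk under the rack, so that the pairs above stay free. Push it gently home until its rear rim has clicked past the spring roller and sits lightly against the soft back stop, without driving that stop to its end, and let go. Do not jam the tray in the runners, keep the wallet where it lies on the tray, and leave the spool, glue pot and blue box where they stand.

Things in the scene. Friction and masses are not known exactly. Their poses are not given: they have to be found in the camera images.
- rack: Drying rack, fixed: plywood cheeks, top board (front edge x = -58, top 170 mm up) and back panel; open in front and below, so things can stand on the desk inside. Origin on the desk in its middle; x points from the open front to the back (trays slide in along +x), y left, z up. Cheek inner faces y = +-76.5, outer +-88.5; flared guides from x = -86 widen the mouth to +-84 mm. Never push the tray with over 10 N.
- rack_low (a point): Middle between the ledges of the low pair of runners, level with the ledges (55 mm above the desk), at the rack's front (rack x = -60). Axes as the rack's. Runners are aluminium channels on the cheeks, 11 mm deep, from x = -54 to 64; a lip 9 mm above each ledge keeps the tray in; ledge and lip are splayed by 3 to 5 mm over the first 15 mm. A tray has 1.5 mm of play on each side.
- rack_mid (a point): The same point for the middle pair of runners, 80 mm above the desk.
- rack_top (a point): The same point for the top pair of runners, 105 mm above the desk.
- rack_home (a point): Rack x = -19.5, on the desk: the tray's origin when it touches the back stop at its mid setting. The stop was set by hand: true home is up to 20 mm before or behind this, unknown, the same for all pairs. Feel for it: almost no load, then 4 to 10 N over some 8 mm as the rim lifts a white spring roller, an easing as it passes beneath, 6 mm farther the stop (rises 3 N per mm over 4 mm, then solid).
- tray: Aluminium drying tray with wooden pull, loose, 0.16 to 0.28 kg, flat on the desk before the rack. Origin: centre of the sheet's underside; x from pull to rear (the rear enters the rack first), z up. Sheet x = +-61, y = +-75, 4 mm thick; its side edges run in the runners; side walls at y = +-58.5, 12 mm high. Rear rim: radius 3.5, centre x = 59, z = 9 mm; its back, x = 62.5, meets the stop.
- tray_grip (a point): Where to hold the tray: in the upright wooden block at the end of the pull, 24 mm above the tray's underside, 120 mm before its origin (tray x = -120, y = 0). Axes as the tray's. The block is 14 thick (tray y), 40 long (x), 36 mm high from the underside; take it from above with the fingers across its thickness. When home, the point is 57 to 102 mm outside the top board's front edge.
- wallet: Dark green wallet, 62 x 85 x 22 mm, 0.06 kg, lying loose on the tray; origin: centre of its underside. It is to stay on the tray, within 30 mm of the tray's middle.
- spool: Spool of dark brown thread, 35 mm across, 44 mm high (not the one far back by the curtain); origin: centre of its underside. Spool, glue pot and blue box change places: one of the three stands under the rack, within 50 mm of its middle; the other two stand on the desk to the left of the rack. With the spool there, the low runners clear it.
- pot: Glue pot with blue lid, 47 mm across, 70 mm high; origin: centre of its underside. If it stands under the rack, the middle runners are the lowest that clear it.
- blue_box: Upright dark blue box, 46 x 30 x 88 mm; origin: centre of its underside. If it stands under the rack, only the top runners clear it.
- buffer (a joint): Travel in m of the black rubber-faced buffer plate (the back stop) at the back of the rack: 0 untouched, grows as the tray presses it; 3 N per mm, solid from 0.004; pressing it beyond 0.0037 is too hard. The roller holds a tray that is home lightly against it (0.0004 or more).

How it is judged (in metres and radians):
On the way, in this order (a step that is already met when the one before it is completed fails the run):
1. the tray has been lifted off the desk (height (world z) of tray above 0.03 m), for 0.1 s.
2. the tray is in the rack by more than half its length on the right pair of runners (((horizontal distance between spool and rack below 0.06 m and z of tray in the frame of rack between 0.051 and 0.063 m) or (horizontal distance between pot and rack below 0.06 m and z of tray in the frame of rack between 0.076 and 0.088 m) or (horizontal distance between blue_box and rack below 0.06 m and z of tray in the frame of rack between 0.101 and 0.113 m)) and x of tray in the frame of rack above -0.065 m and y of tray in the frame of rack between -0.006 and 0.006 m), for 0.05 s.
At the end, for the whole second after the job is handed in: The tray is on the lowest runners that clear the thing under the rack (within 4 mm in height, 5 mm sideways, 0.05 rad), past the roller and resting against the back stop (its buffer pressed by 0.4 mm or more); the wallet is on it within 30 mm of its middle; spool, pot, box upright; all at rest (((horizontal distance between spool and rack below 0.06 m and z of tray in the frame of rack between 0.051 and 0.059 m) or (horizontal distance between pot and rack below 0.06 m and z of tray in the frame of rack between 0.076 and 0.084 m) or (horizontal distance between blue_box and rack below 0.06 m and z of tray in the frame of rack between 0.101 and 0.109 m)) and value of joint buffer above 0.0004 m and x of tray in the frame of rack between -0.042 and 0.006 m and y of tray in the frame of rack between -0.005 and 0.005 m and angle between the x axis of tray and the x axis of rack, either way round below 0.05 rad and angle between tray's own z axis and vertical below 0.06 rad and x of wallet in the frame of tray between -0.03 and 0.03 m and y of wallet in the frame of tray between -0.03 and 0.03 m and z of wallet in the frame of tray between -0.002 and 0.012 m and linear speed of each of tray, wallet below 0.01 m/s and angle between each of spool, pot, blue_box's own z axis and vertical below 0.2 rad); the robot touches nothing.
It fails at once if the back stop's buffer is driven to its end (3.7 mm, 11 N), or the tray is jammed in the rack with more than 45 N (value of joint buffer above 0.0037 m or contact force between tray and rack above 45 N).
It fails at once if the gripper or arm pushes the rack with more than 10 N (contact force between any of the fingers, the arm and rack above 10 N).
It fails at once if the tray is tipped by more than 20 degrees (angle between tray's own z axis and vertical above 0.35 rad).
It fails at once if the wallet slides off its place on the tray (not (x of wallet in the frame of tray between -0.03 and 0.03 m and y of wallet in the frame of tray between -0.03 and 0.03 m and z of wallet in the frame of tray between -0.002 and 0.012 m)).
It fails at once if the spool, the glue pot or the blue box is shifted by more than 15 mm (distance of any of spool, pot, blue_box from where it was at the start of the episode above 0.015 m).
It also fails if it takes over 72 s, if anything falls off the work surface, if the arm or the gripper's body presses on something with over 40 N, if the wrist force passes 120 N, or if a joint passes its speed limit or range.

## Robot

A 7-joint arm with a two-finger parallel gripper is mounted at the origin on a cart in front of the work surface, level with it; the furniture and walls round the work are solid. World frame = base frame: x ahead of the robot, y to its left, z up, the work surface at z = 0. Lengths are in mm, angles in rad, forces in N, time in s.
With the tool pointing down it reaches from about 425 to 925 mm from the base axis. Payload 6.8 kg.
Tool frame: the origin (TCP) lies midway between the tips of the shut fingers; the grasp point (between the pads) lies bot.tcp_to_grasp behind it (bot.tcp_to_grasp is the distance from the TCP to the grasp point, in mm); z points along the fingers, y is the direction in which the jaws open and shut (so a half turn about z gives the same grasp; the last joint's range is limited). The gripper opens to 88 mm and grips with 3 to 60 N. Pads are 20 mm wide; open, the fingers measure 115 mm over their backs; the gripper's body (75 mm by 178 mm) begins 61 mm behind the grasp point.
Start: joints at [-1.442, 0.477, 0.022, 1.555, -0.011, 1.109, -0.083], TCP at [158.345, 656.182, 222.664] pointing down, gripper open.
Joint ranges: [-2.96, 2.96], [-0.34, 2.1], [-1.41, 1.46], [0.24, 2.44], [-1.37, 4.51], [0.17, 1.92], [-2.96, 2.96]. Speed limits (rad/s): [2.39, 2.39, 3.14, 3.14, 3.14, 3.14, 3.14].

## Interface

Orientations are given as a unit quaternion [w, x, y, z].
In Python, from bench import bot, eyes gives the robot as it stands. The module is installed in compiled form; this text tells all that it offers. Calls block until the motion is done:
- bot.goto(position, orientation): joint-space move of the TCP to a pose.
- bot.move_linear(position, orientation=None, rate=150): straight line of the TCP; orientation=None keeps the orientation; rate is the mean speed in mm/s.
- bot.goto_joints(angles): joint-space move.
- bot.release() and bot.close(f_grip=None): open the fingers fully, or close them until they stop; f_grip is the grip in N (None keeps the last).
- bot.wait(seconds).
- bot.ik(position, orientation): joint angles nearest the present ones, or None.
- bot.get_obs(): the state.
- eyes.capture(name): name is "scene" or "top" or "wrist"; returns the picture (400x640x3 uint8, blue, green, red); there is no depth.
- eyes.camera_params(name): a dict with "fx", "fy", "cx", "cy" (pixels), "rvec" (rotation vector, rad) and "tvec" (3), from world to camera coordinates, as OpenCV has them. Camera axes: x right, y down, z forward; pixel columns grow to the right and rows downward; lengths in mm; the calibration is good to about 2 mm. A picture is of the moment at which its call begins: read the wrist's pose just before it. camera_params takes no time and is no camera call; for the wrist camera it gives the pose at the moment of the call.
A pose or a line that the arm cannot do raises bot.PlanningError and nothing moves.
- bot.close_job(): hands the job in, once; it reports no verdict.
Trained networks look in the newest picture that a camera, given by its name, has taken for a name from the list of things; names that differ only in an ending like _2 or _b are one class to them, and where a whole thing is asked for, a point or a joint stands for the part that bears it (a point fixed in the world has none). Each returns a list of dicts, best first, with "confidence" (0 to 1); they miss things now and then, are a little off and sometimes report something else, mostly with a low value. They report only what shows in the picture. A call takes as long as a camera call.
- eyes.silhouettes(label, camera): "region" (400x640 bool, what is visible of it) and "location" ([row, column] in pixels, amid what is visible of it).
The state is a dict: "time": time; "joint_positions": joint angles; "dq": joint speeds; "joint_torque": joint torques, N m; "ee_pos": TCP position; "eef_rot": TCP orientation; "ft_force": force on the tool from outside, world axes, zero at the start; "torque": the same for the moment, N m; "opening": opening from 0.0 (shut) to 1.0 (fully open).
Only numpy, scipy, OpenCV 4.12 (cv2) and the standard library are available. Lean on these libraries where they do the work, as an engineer would, in place of code of your own. Each camera call takes 0.05 s, during which the arm holds its last target.

## Working session

There is one attempt and no reset: what is moved stays moved. The work goes in short steps, each a Python script; the robot and the scene stay as the last script left them, time stands still between calls to the robot, and variables do not carry over. Pictures are saved under pics/ and viewed, and the job is handed in when it is done.

```bash
mkdir -p pics; ls
python3 - <<'E'
from bench import bot, eyes
import cv2
for n in ["scene","top","wrist"]:
    im=eyes.capture(n); cv2.imwrite(f"pics/{n}0.png",im)
    p=eyes.camera_params(n); print(n,{k:(v if not hasattr(v,'round') else v) for k,v in p.items()})
o=bot.get_obs(); print(o); print(bot.tcp_to_grasp)
E
```

```text
pics
scene {'fx': 412.26352777136157, 'fy': 412.26352777136157, 'cx': 315.26238591739286, 'cy': 200.0123595954496, 'rvec': array([ 2.37089946, -0.58205819,  0.23959981]), 'tvec': array([-504.15913123,  275.21785385,  704.22006417])}
top {'fx': 475.24721438308035, 'fy': 475.24721438308035, 'cx': 324.5914735700416, 'cy': 196.73797660591416, 'rvec': array([ 2.2644936 , -1.94273394,  0.19995162]), 'tvec': array([ -60.34204329,  627.26874537, 1058.53441513])}
wrist {'fx': 355.3884484940298, 'fy': 355.3884484940298, 'cx': 322.84261960815184, 'cy': 197.74573796673718, 'rvec': array([-2.26516808, -1.7841935 , -0.27746456]), 'tvec': array([-673.7133589 ,  -38.45470208,  393.36604737])}
{'time': 0.15, 'joint_positions': array([-1.44212406,  0.47761857,  0.02233735,  1.55617455, -0.01151151,
        1.10928491, -0.08311686]), 'dq': array([ 8.97375071e-04, -3.61254418e-03,  1.04201600e-04, -4.52663941e-03,
        1.88779321e-04,  1.52761019e-03,  1.81097254e-05]), 'joint_torque': array([ 1.42188575e-03, -5.83282971e+01,  1.53589524e+00, -2.72873139e+01,
       -5.42727846e-02,  1.44204235e-02,  1.22138913e-04]), 'ee_pos': array([158.22374755, 655.73953024, 221.92030794]), 'eef_rot': array([-4.04819042e-05,  1.18107490e-01,  9.93000584e-01, -6.77609164e-04]), 'ft_force': array([-0.40960272,  0.25808233,  0.26110292]), 'torque': array([ 0.03752939,  0.03769429, -0.02207397]), 'opening': 1.002426540126265}
18.700000000000003
```

View pics/scene0.png

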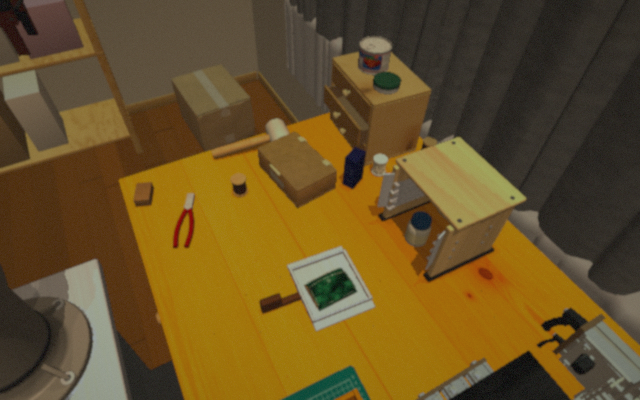

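View pics/top0.png

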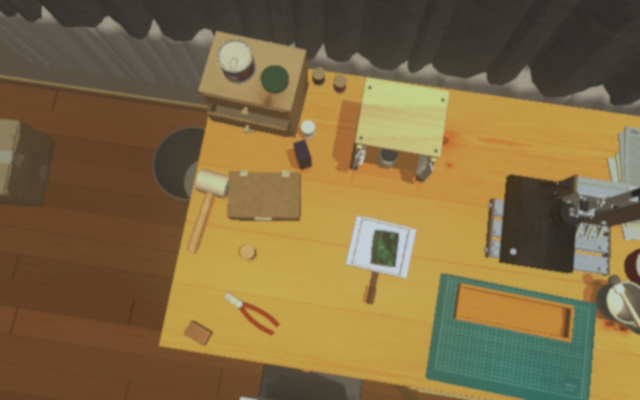

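View pics/wrist0.png

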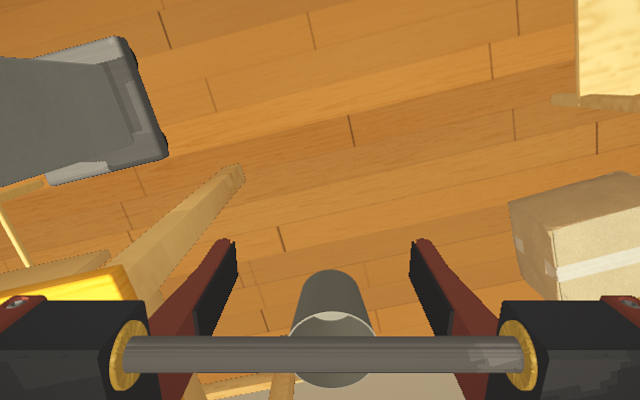

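Run:
```python
from bench import bot, eyes
import cv2,numpy as np
s=cv2.imread("pics/scene0.png");t=cv2.imread("pics/top0.png")
a=cv2.resize(s[120:290,340:540],None,fx=4,fy=3.5,interpolation=cv2.INTER_CUBIC);cv2.imwrite("pics/s_z.png",a)
a=cv2.resize(t[60:310,290:460],None,fx=3.,fy=2.4,interpolation=cv2.INTER_CUBIC)
a=cv2.resize(t[60:310,290:460],None,fx=2.4,fy=2.4,interpolation=cv2.INTER_CUBIC);cv2.imwrite("pics/t_z.png",a)
for c in ["scene","top"]:
    eyes.capture(c)
    for l in ["rack","tray","wallet","spool","pot","blue_box"]:
        r=eyes.silhouettes(l,c)
        print(c,l,[(round(x["confidence"],2),np.round(x["location"]),int(x["region"].sum())) for x in r[:3]])
        if r: np.save(f"m_{c}_{l}.npy",r[0]["region"])
```

```text
scene rack [(0.77, array([195., 452.]), 10992)]
scene tray [(0.72, array([306., 331.]), 3686)]
scene wallet [(0.59, array([289., 332.]), 1338)]
scene spool [(0.58, array([184., 241.]), 318)]
scene pot [(0.6, array([228., 418.]), 701)]
scene blue_box [(0.82, array([169., 350.]), 725)]
top rack [(0.97, array([122., 402.]), 6435)]
top tray [(0.84, array([249., 369.]), 2442)]
top wallet [(0.78, array([248., 387.]), 925)]
top spool [(0.63, array([250., 244.]), 202), (0.26, array([159., 391.]), 303)]
top pot [(0.59, array([158., 388.]), 335)]
top blue_box [(0.8, array([154., 301.]), 354)]
```

View pics/s_z.png

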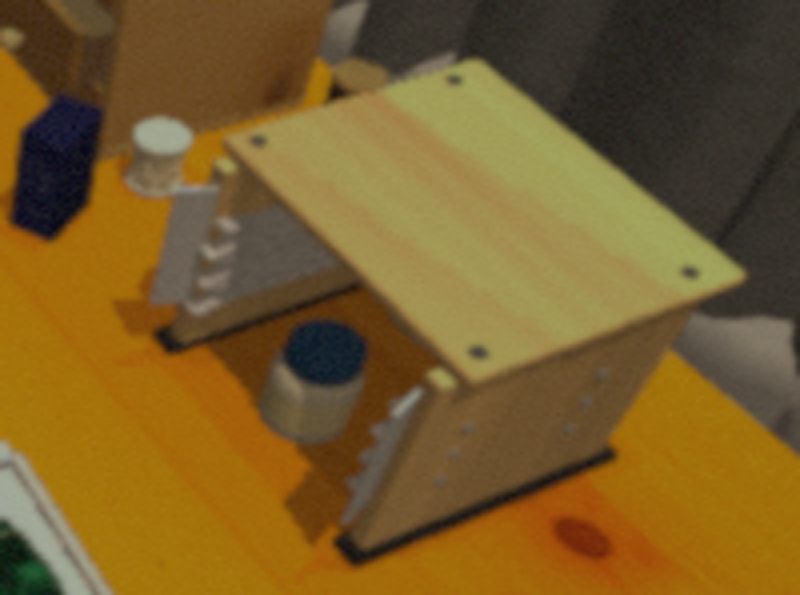

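View pics/t_z.png

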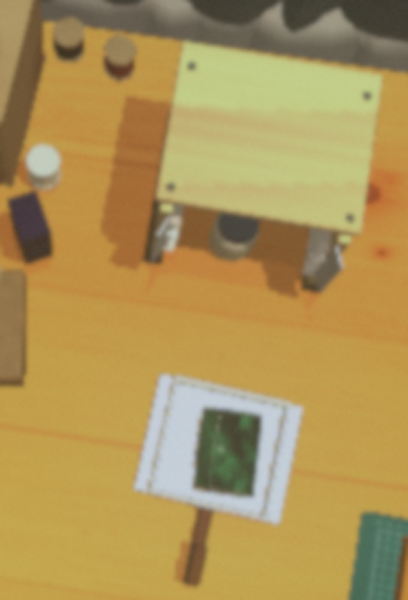

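```bash
cat > h.py <<'E'
from bench import bot, eyes
import cv2,numpy as np
from scipy.optimize import least_squares
from scipy.spatial.transform import Rotation as R
def cam(n): 
    p=eyes.camera_params(n); return dict(p,R=cv2.Rodrigues(np.array(p['rvec'],float))[0],t=np.array(p['tvec'],float))
def ray(p,uv,z):
    d=p['R'].T@np.array([(uv[0]-p['cx'])/p['fx'],(uv[1]-p['cy'])/p['fy'],1]); c=-p['R'].T@p['t']
    return c+d*(z-c[2])/d[2]
def proj(p,X):
    X=np.atleast_2d(X)@p['R'].T+p['t']; return np.c_[X[:,0]/X[:,2]*p['fx']+p['cx'],X[:,1]/X[:,2]*p['fy']+p['cy']]
def body(pose,P): # pose x,y,yaw
    P=np.atleast_2d(np.array(P,float)); c,s=np.cos(pose[2]),np.sin(pose[2])
    return np.c_[pose[0]+c*P[:,0]-s*P[:,1],pose[1]+s*P[:,0]+c*P[:,1],P[:,2]]
E
python3 - <<'E'
from h import *
p=cam("top"); s=lambda q:(290+(q[0]+.5)/2.4-.5,60+(q[1]+.5)/2.4-.5)
tr=[s(q) for q in [(162,375),(302,405),(280,523),(134,490)]]
T=[(61,75,4),(61,-75,4),(-61,-75,4),(-61,75,4)]
W=np.array([ray(p,q,4) for q in tr]);print("tray",W.round(1).tolist(), [np.linalg.norm(W[i]-W[i-1]).round(1) for i in range(4)])
f=least_squares(lambda x:(proj(p,body(x,T))-tr).ravel(),[W[:,0].mean(),W[:,1].mean(),-1.5]);print(f.x,f.fun.round(2))
bo=[s(q) for q in [(183,42),(382,73),(360,233),(157,199)]]
W=np.array([ray(p,q,170) for q in bo]);print("rack",W.round(1).tolist(), [np.linalg.norm(W[i]-W[i-1]).round(1) for i in range(4)])
d=W[0]-W[3];print(np.arctan2(d[1],d[0]));d=W[1]-W[2];print(np.arctan2(d[1],d[0]));d=W[0]-W[1]
print(np.arctan2(d[1],d[0])-np.pi/2);d=W[3]-W[2];print(np.arctan2(d[1],d[0])-np.pi/2)
E
```

```text
tray [[605.6, -49.5, 4.0], [596.6, -195.5, 4.0], [474.8, -187.2, 4.0], [485.1, -37.8, 4.0]] [np.float64(121.1), np.float64(146.3), np.float64(122.1), np.float64(149.8)]
[ 5.40567830e+02 -1.17497269e+02 -7.17561318e-02] [-0.92 -0.61  0.45  0.32  0.26  0.24  0.2   0.02]
rack [[893.0, -17.6, 170.0], [890.6, -205.1, 170.0], [733.2, -200.9, 170.0], [737.0, -14.9, 170.0]] [np.float64(156.0), np.float64(187.5), np.float64(157.4), np.float64(186.1)]
-0.017326453591183042
-0.026741007286769293
-0.012840608419512067
-0.02037173454335095
```

```bash
cat >> h.py <<'E'
def quat(yaw,flip=0,pitch=0):
    # tool z down, tool y along +-body y; pitch>0: nose (front) up about body y axis
    c,s=np.cos(yaw),np.sin(yaw); sg=-1 if flip else 1
    Y=np.array([-s,c,0])*sg; Z=np.array([0,0,-1.]); X=np.cross(Y,Z)
    r=R.from_rotvec(-pitch*np.array([-s,c,0]))*R.from_matrix(np.c_[X,Y,Z])
    q=r.as_quat(); return np.r_[q[3],q[:3]]
def toolR(o): q=o['eef_rot']; return R.from_quat(np.r_[q[1:],q[0]]).as_matrix()
E
python3 - <<'E'
from h import *
o=bot.get_obs(); p=cam("wrist"); Rt=toolR(o); C=-p['R'].T@p['t']
print("cam in tool",Rt.T@(C-o['ee_pos']), "view dir",Rt.T@p['R'][2],"img x dir",Rt.T@p['R'][0]); print(Rt.round(3))
for f in (0,1):
  for P in [(421,-109,24-18.7+120),(421,-109,5.3),(421,-109,85),(654,-109,85),(600,-109,86),(620,-109,260)]:
    q=bot.ik(P,quat(-.04,f)); print(f,P,None if q is None else np.round(q,2))
E
```

```text
cam in tool [  83.71432102   -0.41556167 -163.20341216] view dir [-3.05660239e-01 -3.62136480e-04  9.52140582e-01] img x dir [4.62226329e-05 9.99999921e-01 3.95177854e-04]
[[-0.972  0.235  0.   ]
 [ 0.235  0.972  0.   ]
 [ 0.     0.    -1.   ]]
0 (421, -109, 125.3) [-0.58  0.28  0.81  2.24 -0.31  0.73  1.98]
0 (421, -109, 5.3) [-0.14  0.48  0.3   2.28 -0.34  0.42  1.98]
0 (421, -109, 85) [-0.45  0.35  0.67  2.26 -0.37  0.63  2.02]
0 (654, -109, 85) [-0.26  0.65  0.48  1.72 -0.38  0.87  1.91]
0 (600, -109, 86) [-0.29  0.58  0.5   1.86 -0.37  0.8   1.93]
0 (620, -109, 260) [-0.52  0.47  0.84  1.67 -0.38  1.17  1.95]
1 (421, -109, 125.3) [-0.45  0.25  0.66  2.23 -0.23  0.72 -1.25]
1 (421, -109, 5.3) [-0.42  0.56  0.66  2.3  -0.75  0.5  -0.77]
1 (421, -109, 85) [-0.56  0.39  0.81  2.27 -0.47  0.65 -1.01]
1 (654, -109, 85) [-0.45  0.74  0.78  1.73 -0.63  0.93 -1.02]
1 (600, -109, 86) [-0.57  0.74  0.95  1.87 -0.76  0.93 -0.87]
1 (620, -109, 260) [-0.63  0.55  1.04  1.67 -0.51  1.21 -1.08]
```

Run:
```python
from h import *
bot.goto((430,-109,200),quat(-.072)); 
p=cam("wrist"); im=eyes.capture("wrist"); cv2.imwrite("pics/w1.png",im); np.save("w1.npy",p,allow_pickle=True)
o=bot.get_obs(); print(o['time'],o['ee_pos'],o['joint_positions'].round(2),o['ft_force'])
```

```text
3.7583 [ 430.35820007 -108.48972218  200.03593097] [-0.74  0.15  0.95  2.15 -0.16  0.91  1.8 ] [-0.07163667  0.78233226 -0.12284656]
```

View pics/w1.png

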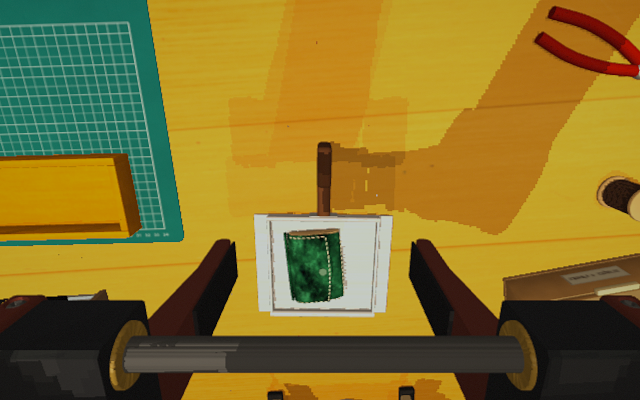

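Run:
```python
import cv2
im=cv2.imread("pics/w1.png")
cv2.imwrite("pics/w1z.png",cv2.resize(im[135:325,235:405],None,fx=4,fy=3,interpolation=cv2.INTER_CUBIC))
```

```text
(no output)
```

View pics/w1z.png

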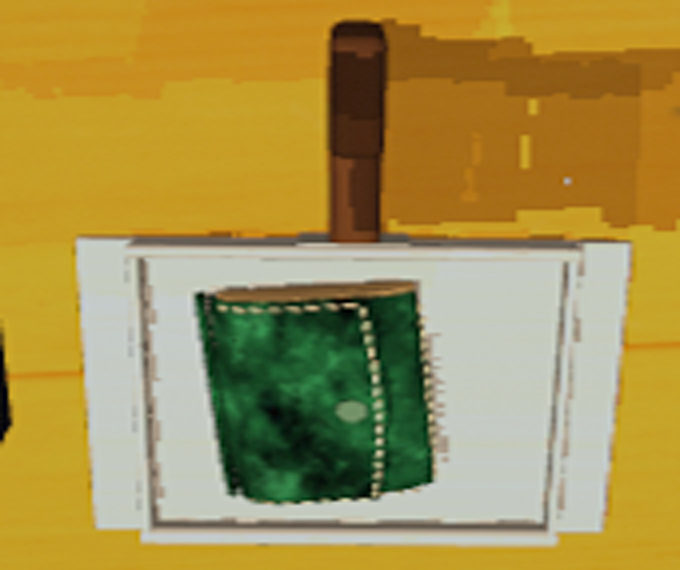

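Run:
```python
from h import *
p=np.load("w1.npy",allow_pickle=True).item()
T=[(-61,-75,4),(-61,75,4),(61,75,4),(61,-75,4)]
uv=np.array([(254.4,214.8),(393,216),(386,312),(259,310.7)])
f=least_squares(lambda x:(proj(p,body(x,T))-uv).ravel(),[540,-117,-.07]);print(f.x,f.fun.round(2))
T2=[(-100,-7,36),(-100,7,36),(-140,-7,36),(-140,7,36)]
print(proj(p,body(f.x,T2)).round(1),"seen ~(318,187),(330.5,187),(317.8,142),(331.5,142)")
print(body(f.x,[(-120,0,24)]))
print("wallet", [ray(p,(235+x/4,135+y/3),26).round(0) for x,y in [(205,300),(420,290),(435,480),(235,495)]])
```

```text
[ 5.42316460e+02 -1.16765342e+02 -8.12636080e-02] [-0.25 -0.38  0.21 -0.19 -0.11  0.29  0.16  0.42]
[[316.9 188.7]
 [331.5 188.8]
 [317.2 147.2]
 [332.3 147.3]] seen ~(318,187),(330.5,187),(317.8,142),(331.5,142)
[[ 422.71246827 -107.02443853   24.        ]]
wallet [array([ 492., -151.,   26.]), array([493., -96.,  26.]), array([568., -96.,  26.]), array([ 570., -151.,   26.])]
```

Run:
```python
from h import *
q=quat(-.077)
bot.move_linear((422.5,-107.2,70),q,rate=120)
bot.move_linear((422.5,-107.2,5.3),q,rate=60)
o=bot.get_obs(); print(o['ee_pos'],o['ft_force'].round(2))
bot.close(60)
o=bot.get_obs(); print(o['time'],o['opening'],o['ee_pos'],o['ft_force'].round(2),o['torque'].round(2))
bot.move_linear(o['ee_pos']+[0,0,25],rate=40)
o=bot.get_obs(); print(o['time'],o['opening'],o['ee_pos'],o['ft_force'].round(2),o['torque'].round(2))
p=cam("wrist"); im=eyes.capture("wrist"); cv2.imwrite("pics/w2.png",im); np.save("w2.npy",p,allow_pickle=True)
im=eyes.capture("scene"); cv2.imwrite("pics/s2.png",im)
```

```text
[ 422.75001641 -107.25647722    5.55156481] [-0.24 -0.08 -0.27]
7.3417 0.1543369279041868 [ 422.47668782 -107.26054668    5.28246097] [0.65 0.24 0.28] [-0.05  0.02 -0.06]
8.1167 0.15520074254632626 [ 422.45429909 -107.12164316   30.29035984] [-0.22  0.09 -2.72] [0.   0.16 0.05]
```

View pics/w2.png

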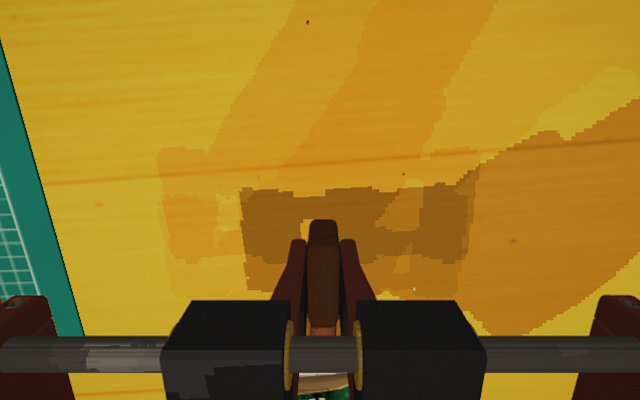

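View pics/s2.png

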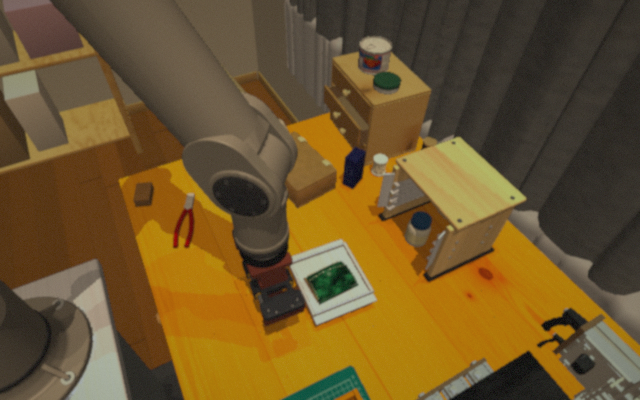

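Run:
```python
from h import *
yaw=-.02
o=bot.get_obs()
bot.move_linear(o['ee_pos']+[0,0,60],rate=80)
# target tray origin at rack x=-170
ro=np.array([793,-109.]); d=np.array([np.cos(yaw),np.sin(yaw)])
g=ro+d*(-168-120)
bot.move_linear((g[0],g[1],5.3+88),quat(yaw),rate=90)
bot.wait(.3)
o=bot.get_obs(); print(o['time'],o['opening'],o['ee_pos'],o['ft_force'].round(2),o['torque'].round(2))
for n in("scene","top"):
  cv2.imwrite(f"pics/{n}3.png",eyes.capture(n))
s=cv2.imread("pics/scene3.png");t=cv2.imread("pics/top3.png")
cv2.imwrite("pics/s3z.png",cv2.resize(s[130:330,270:530],None,fx=3,fy=3,interpolation=cv2.INTER_CUBIC))
cv2.imwrite("pics/t3z.png",cv2.resize(t[70:270,330:460],None,fx=3,fy=3,interpolation=cv2.INTER_CUBIC))
```

```text
10.4917 0.16090510034416 [ 504.86538435 -103.22488158   93.36367421] [ 0.29 -0.65 -1.95] [0.01 0.22 0.02]
```

View pics/s3z.png

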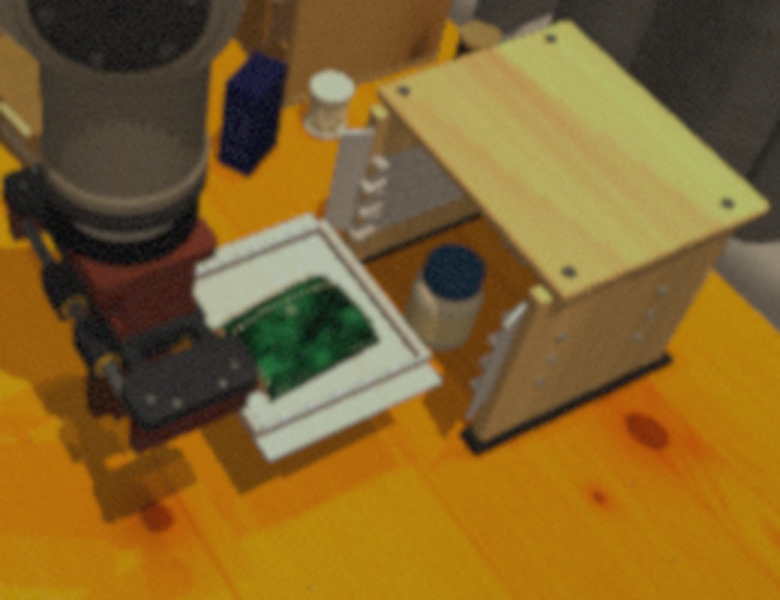

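View pics/t3z.png

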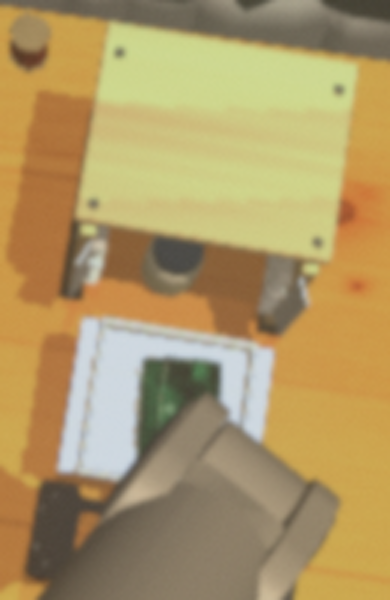

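```bash
cat > fit.py <<'E'
from h import *
def pose6(x,P): # x,y,z,yaw,pitch(nose up)
    Rm=R.from_euler('ZY',[x[3],-x[4]]).as_matrix(); return np.array(P,float)@Rm.T+np.array(x[:3])
def fit(sT,tT,sR,tR,tool_yaw):
    """dicts: name->pixel. tray & rack"""
    ps,pt=cam("scene"),cam("top")
    TP=dict(RL=(61,75,4),RR=(61,-75,4),FL=(-61,75,4),FR=(-61,-75,4))
    def res(v,full=False):
        tr,rk=v[:5],v[5:8]; L,W=v[8:10]; offs=v[10:14] # per-cam pixel shift (calib error)
        BP=dict(FL=(-58,W,170),FR=(-58,-W,170),BL=(-58+L,W,170),BR=(-58+L,-W,170)); out=[]
        for k,(c,dT,dR) in enumerate([(ps,sT,sR),(pt,tT,tR)]):
            o=offs[2*k:2*k+2]
            for d,PP,po in((dT,TP,tr),(dR,BP,[rk[0],rk[1],0,rk[2],0])):
                for n,uv in d.items(): out+=list(proj(c,pose6(po,[PP[n]]))[0]+o-uv)
        out=np.array(out)
        return out if full else np.r_[out/.5,offs/1.0,(tr[3]-tool_yaw)/.004]
    f=least_squares(res,[625,-105,85,tool_yaw,0,793,-109,-.02,156,93,0,0,0,0],x_scale=[10,10,10,.1,.1,10,10,.1,10,10,1,1,1,1])
    v=f.x; cov=np.linalg.inv(f.jac.T@f.jac); sd=np.sqrt(np.diag(cov))
    print("tray",v[:5].round(3),sd[:5].round(3)); print("rack",v[5:10].round(3),sd[5:10].round(3)); print("offs",v[10:].round(2)); print(res(v,True).round(1).reshape(-1,2).tolist())
    c,s=np.cos(v[7]),np.sin(v[7]); dx,dy=v[0]-v[5],v[1]-v[6]
    print("tray in rack: x %.1f y %.1f z %.1f yaw %.4f pitch %.4f"%(c*dx+s*dy,-s*dx+c*dy,v[2],v[3]-v[7],v[4]))
    return v
E
python3 - <<'E'
from fit import *
S=lambda d:{k:(270+(a+.5)/3-.5,130+(b+.5)/3-.5) for k,(a,b) in d.items()}
T=lambda d:{k:(330+(a+.5)/3-.5,70+(b+.5)/3-.5) for k,(a,b) in d.items()}
o=bot.get_obs(); Rt=toolR(o); print(Rt.round(4)); ty=np.arctan2(-Rt[0,1],Rt[1,1])
v=fit(S(dict(RL=(310,214),RR=(441,380),FR=(270,457))),T(dict(RL=(83,318),RR=(274,348),FL=(57,472))),
 S(dict(FL=(380,92),FR=(558,297),BR=(770,207),BL=(567,20))),T(dict(BL=(110,22),BR=(358,67),FR=(330,260),FL=(75,218))),ty)
print(o['ee_pos'], pose6(v[:5],[(-120,0,5.3)]))
E
```

```text
[[-9.998e-01  2.000e-02  0.000e+00]
 [ 2.000e-02  9.998e-01  1.000e-04]
 [-0.000e+00  1.000e-04 -1.000e+00]]
tray [ 6.21258e+02 -1.05419e+02  9.16580e+01 -1.70000e-02 -3.60000e-02] [1.717 1.567 1.918 0.003 0.016]
rack [ 7.91923e+02 -1.08830e+02 -3.20000e-02  1.55729e+02  9.31730e+01] [1.603 1.443 0.003 0.826 0.396]
offs [ 0.08  0.72  0.15 -0.35]
[[-0.3, -0.4], [0.3, 0.5], [-0.3, 0.1], [-0.8, -1.0], [1.2, -0.2], [-0.6, 0.1], [0.4, 0.8], [-0.3, -0.3], [0.2, 0.4], [0.1, -0.5], [0.3, 0.1], [-0.2, -0.6], [-0.3, 1.0], [0.2, -0.1]]
tray in rack: x -170.7 y -2.0 z 91.7 yaw 0.0145 pitch -0.0364
[ 504.94213092 -103.18452341   93.330225  ] [[ 501.54826439 -103.35855775  101.31852375]]
```

Run:
```python
import cv2
s=cv2.imread("pics/scene0.png");t=cv2.imread("pics/top0.png");t3=cv2.imread("pics/top3.png");s3=cv2.imread("pics/scene3.png")
z=lambda a:cv2.resize(a,None,fx=6,fy=6,interpolation=cv2.INTER_CUBIC)
cv2.imwrite("pics/a1.png",z(s[240:335,255:380])); cv2.imwrite("pics/a2.png",z(t[210:310,340:425]))
cv2.imwrite("pics/a3.png",z(s3[195:290,330:425])); cv2.imwrite("pics/a4.png",z(t3[140:240,340:440]))
```

```text
(no output)
```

View pics/a1.png

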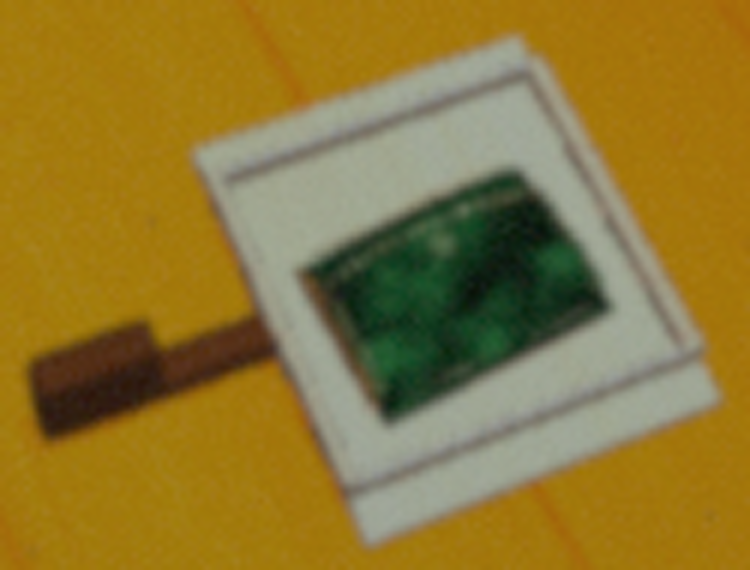

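View pics/a2.png

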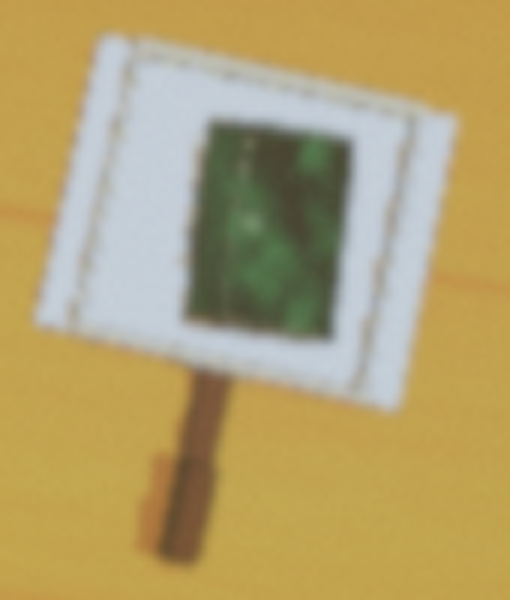

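View pics/a3.png

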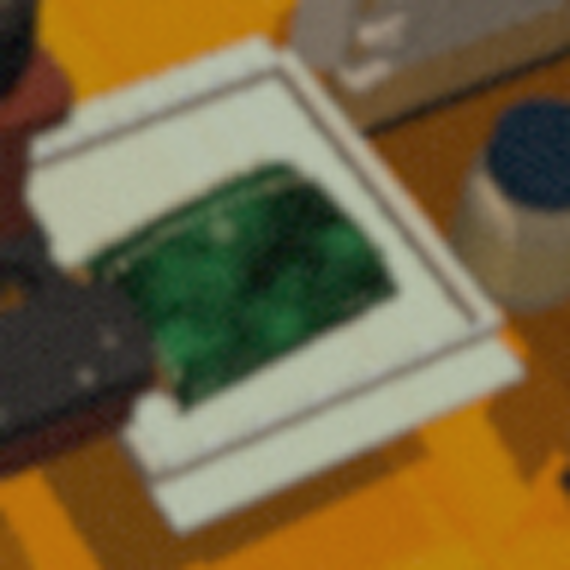

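View pics/a4.png

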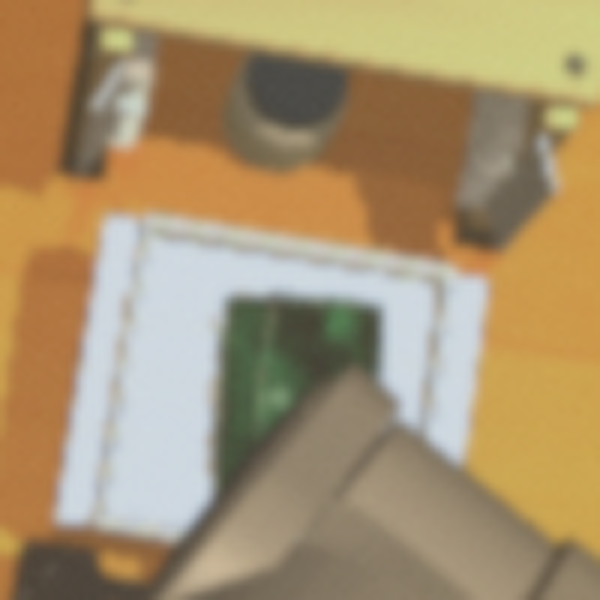

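```bash
cat > fit2.py <<'E'
from h import *
from fit import pose6
TP=dict(RL=(61,75,4),RR=(61,-75,4),FL=(-61,75,4),FR=(-61,-75,4))
U=lambda ox,oy,k,d:{n:(ox+(a+.5)/k-.5,oy+(b+.5)/k-.5) for n,(a,b) in d.items()}
s0=U(255,240,6,dict(FL=(193,150),RL=(520,37),RR=(722,402),FR=(367,543)))
t0=U(340,210,6,dict(RL=(100,33),RR=(459,115),FR=(400,410),FL=(36,325)))
s3=U(330,195,6,dict(RL=(262,37),RR=(524,375),FR=(180,530)))
t3=U(340,140,6,dict(RL=(104,214),RR=(489,283),FL=(56,522)))
sR=U(270,130,3,dict(FL=(380,92),FR=(558,297),BR=(770,207),BL=(567,20)))
tR=U(330,70,3,dict(BL=(110,22),BR=(358,67),FR=(330,260),FL=(75,218)))
g0=np.array([422.47,-107.26,5.3]); 
def dcam(p,d):
    q=dict(p); C=-p['R'].T@p['t']; Rn=cv2.Rodrigues(np.array(d[3:])*1e-3)[0]@p['R']; q['R']=Rn; q['t']=-Rn@(C+d[:3]); return q
def place(g,yaw,pitch,gx,zoff=5.3): # origin so that tray point (-gx,0,zoff) is at g
    o=np.array(g)-pose6([0,0,0,yaw,pitch],[(-gx,0,zoff)])[0]; return [*o,yaw,pitch]
def solve(obs3,g3,yaw3):
    """obs3: list of (sT,tT); g3 list of TCPs"""
    ps,pt=cam("scene"),cam("top"); n=len(obs3)
    def res(v,full=False):
        cs,ct=dcam(ps,v[:6]),dcam(pt,v[6:12]); rk=v[12:15];L,W=v[15:17]; gx,y0=v[17:19]; pit=v[19:19+n]; dy=v[19+n:19+2*n]
        BP=dict(FL=(-58,W,170),FR=(-58,-W,170),BL=(-58+L,W,170),BR=(-58+L,-W,170)); out=[]
        jobs=[(cs,sR,BP,[rk[0],rk[1],0,rk[2],0]),(ct,tR,BP,[rk[0],rk[1],0,rk[2],0])]
        p0=place(g0,y0,0,gx); p0[2]=0; jobs+=[(cs,s0,TP,p0),(ct,t0,TP,p0)]
        for k,(a,b) in enumerate(obs3):
            pk=place(g3[k],yaw3[k]+dy[k],pit[k],gx); jobs+=[(cs,a,TP,pk),(ct,b,TP,pk)]
        for c,d,PP,po in jobs:
            for m,uv in d.items(): out+=list(proj(c,pose6(po,[PP[m]]))[0]-uv)
        out=np.array(out)
        if full: return out,[place(g3[k],yaw3[k]+dy[k],pit[k],gx) for k in range(n)]
        return np.r_[out/.4,v[:3]/2,v[3:6]/3,v[6:9]/2,v[9:12]/3,dy/.004,(gx-120)/2]
    f=least_squares(res,[0]*12+[793,-109,-.02,156,93,120,-.077]+[0]*2*n,x_scale='jac')
    v=f.x;sd=np.sqrt(np.diag(np.linalg.inv(f.jac.T@f.jac)))
    print("cams",v[:12].round(1)); print("rack",v[12:17].round(3),sd[12:17].round(3)); print("gx,y0,pitch,dy",v[17:].round(4),sd[17:].round(4))
    out,tr=res(v,True); print("rms px",np.sqrt((out**2).mean()).round(2),abs(out).max().round(2))
    for t in tr:
        c,s=np.cos(v[14]),np.sin(v[14]); dx,dy=t[0]-v[12],t[1]-v[13]
        print("tray in rack: x %.1f y %.1f z %.1f yaw %.4f pitch %.4f"%(c*dx+s*dy,-s*dx+c*dy,t[2],t[3]-v[14],t[4]))
    return v
E
python3 - <<'E'
from fit2 import *
solve([(s3,t3)],[np.array([504.9,-103.2,93.35])],[-.02])
E
```

```text
cams [ 1.  -1.   2.  -0.   0.7  0.9 -0.   0.1  0.2 -0.7 -0.2 -1.7]
rack [ 7.93210e+02 -1.09437e+02 -3.20000e-02  1.55914e+02  9.32880e+01] [1.597 0.751 0.003 0.726 0.335]
gx,y0,pitch,dy [ 1.188882e+02 -8.250000e-02 -6.200000e-03 -6.000000e-04] [1.5033 0.003  0.0057 0.0028]
rms px 0.41 1.11
tray in rack: x -169.5 y -1.6 z 87.3 yaw 0.0114 pitch -0.0062
```

```bash
cat > ins.py <<'E'
from h import *
RK=np.array([793.2,-109.4]); YAW=-.029; GX=118.9
def tgt(X,y=0,z=82.5,yaw=None):
    yw=YAW if yaw is None else yaw
    d=np.array([np.cos(YAW),np.sin(YAW)]); n=np.array([-d[1],d[0]])
    g=RK+d*(X-GX)+n*y; return (g[0],g[1],5.3+z)
def tray_x(o):
    d=np.array([np.cos(YAW),np.sin(YAW)]); return (o['ee_pos'][:2]-RK)@d+GX
def ft(n=4):
    a=[];
    for i in range(n): 
        o=bot.get_obs(); a.append(np.r_[o['ft_force'],o['torque']])
        if i<n-1: bot.wait(.02)
    c,s=np.cos(YAW),np.sin(YAW); m=np.mean(a,0); return np.r_[c*m[0]+s*m[1],-s*m[0]+c*m[1],m[2:]],o
E
python3 - <<'E'
from ins import *
bot.move_linear(tgt(-140),quat(YAW),rate=50); bot.wait(.3)
f,o=ft(8); print(o['time'],o['ee_pos'],f.round(2),o['opening']); np.save("f0.npy",f)
for n in("scene","top"): cv2.imwrite(f"pics/{n}4.png",eyes.capture(n))
z=lambda a:cv2.resize(a,None,fx=6,fy=6,interpolation=cv2.INTER_CUBIC)
s=cv2.imread("pics/scene4.png");t=cv2.imread("pics/top4.png")
cv2.imwrite("pics/b1.png",z(s[180:275,345:455])); cv2.imwrite("pics/b2.png",z(t[130:225,335:445]))
E
```

```text
11.7583 [ 534.35474626 -101.84768773   87.86709718] [-0.13 -0.12 -2.33  0.02  0.22  0.  ] 0.15674346497242314
```

View pics/b1.png

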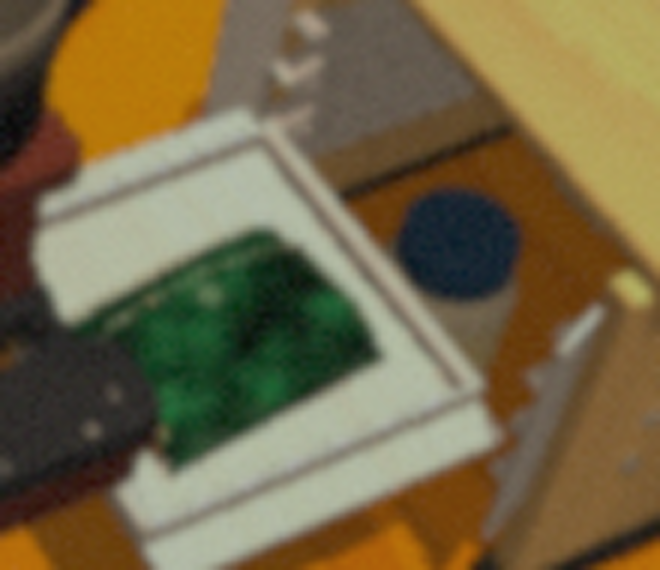

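View pics/b2.png

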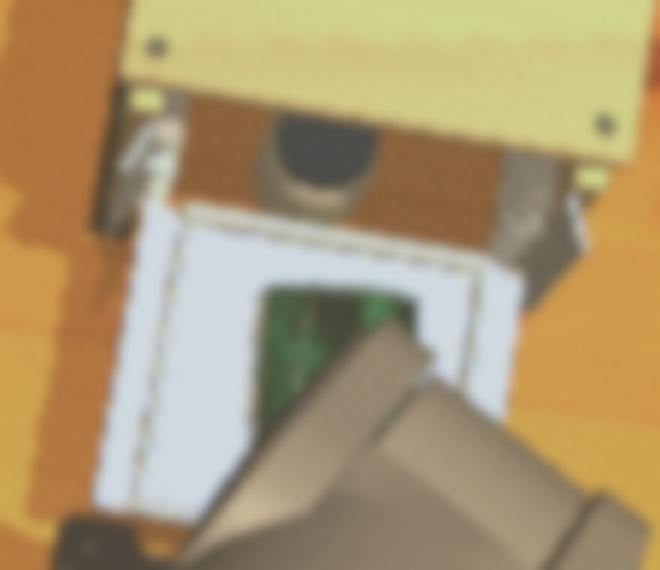

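Run:
```python
from fit2 import *
s4=U(345,180,6,dict(RL=(246,107),RR=(503,433))); t4=U(335,130,6,dict(RL=(141,203),RR=(526,271),FL=(93,508)))
solve([(s3,t3),(s4,t4)],[np.array([504.9,-103.2,93.35]),np.array([534.35,-101.85,87.87])],[-.02,-.029])
```

```text
cams [ 0.9 -1.4  2.5 -0.1  0.8  0.6  0.2  0.2  0.2 -0.7 -0.3 -2.2]
rack [ 7.93379e+02 -1.09618e+02 -3.20000e-02  1.55966e+02  9.33340e+01] [1.577 0.653 0.003 0.72  0.332]
gx,y0,pitch,dy [ 1.188669e+02 -8.320000e-02 -5.400000e-03  1.700000e-03 -1.300000e-03
  1.200000e-03] [1.4948 0.0028 0.0056 0.0056 0.0025 0.0027]
rms px 0.4 1.1
tray in rack: x -169.7 y -1.6 z 87.4 yaw 0.0110 pitch -0.0054
tray in rack: x -140.3 y -0.1 z 82.8 yaw 0.0046 pitch 0.0017
```

```bash
sed -i 's/^RK=.*/RK=np.array([793.4,-109.6]); YAW=-.031; GX=118.9/' ins.py
python3 - <<'E'
from ins import *
f0=np.load("f0.npy"); q=quat(YAW)
y=0;z=82.5;X=-139
while X<-62:
    X+=4; 
    bot.move_linear(tgt(X,y,z),q,rate=40)
    f,o=ft(3); f=f-f0
    print(round(X,1),round(tray_x(o),1),f.round(2),round(o['time'],2),flush=True)
    if f[0]<-5 or abs(f[1])>8 or abs(f[2])>8: print("stop");break
    if abs(f[1])>2: y+=np.clip(.1*f[1],-.4,.4)
    if abs(f[2])>2 : z+=np.clip(.1*f[2],-.4,.4)
print(y,z)
E
```

```text
-135 -134.8 [ 0.39  0.09 -0.03  0.04 -0.01 -0.02] 12.18
-131 -130.8 [ 0.56 -0.18 -0.07  0.04 -0.    0.  ] 12.46
-127 -126.8 [ 0.37 -0.14 -0.11  0.03  0.01 -0.02] 12.74
-123 -122.8 [ 0.26 -0.09 -0.07 -0.01  0.03 -0.01] 13.03
-119 -118.8 [-0.21 -0.19  0.74  0.01  0.01  0.  ] 13.31
-115 -114.8 [-0.26 -0.03  0.03  0.01  0.    0.  ] 13.59
-111 -110.8 [-0.07 -0.28  0.41  0.04 -0.02 -0.02] 13.88
-107 -106.8 [ 0.25  0.15  0.05  0.04  0.01 -0.02] 14.16
-103 -102.8 [-0.67 -0.08 -0.49 -0.01  0.03 -0.02] 14.44
-99 -98.9 [ 0.03 -0.04  0.02  0.02  0.01 -0.01] 14.72
-95 -94.9 [ 0.09 -0.08 -0.13  0.03  0.02 -0.01] 15.01
-91 -90.8 [-0.23  0.15  0.06  0.04 -0.03  0.02] 15.29
-87 -86.9 [ 0.16  0.29 -0.3   0.02  0.01  0.02] 15.57
-83 -82.9 [ 0.2   0.13  0.4   0.01  0.   -0.01] 15.86
-79 -78.8 [ 0.46 -0.01 -0.2   0.04  0.01  0.02] 16.14
-75 -74.8 [-0.31  0.13  0.98  0.   -0.    0.02] 16.43
-71 -70.8 [0.02 0.44 0.13 0.01 0.01 0.  ] 16.71
-67 -66.8 [ 0.04  0.8  -0.29  0.    0.03  0.02] 16.99
-63 -62.8 [ 0.29 -0.2  -0.08  0.01  0.01  0.02] 17.27
-59 -58.8 [ 0.06 -0.07  0.43  0.04 -0.    0.  ] 17.56
0 82.5
```

Run:
```python
from ins import *
for n in("scene","top"): cv2.imwrite(f"pics/{n}5.png",eyes.capture(n))
z=lambda a:cv2.resize(a,None,fx=4,fy=4,interpolation=cv2.INTER_CUBIC)
s=cv2.imread("pics/scene5.png")
cv2.imwrite("pics/c1.png",z(s[150:290,340:535]))
```

```text
(no output)
```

View pics/c1.png

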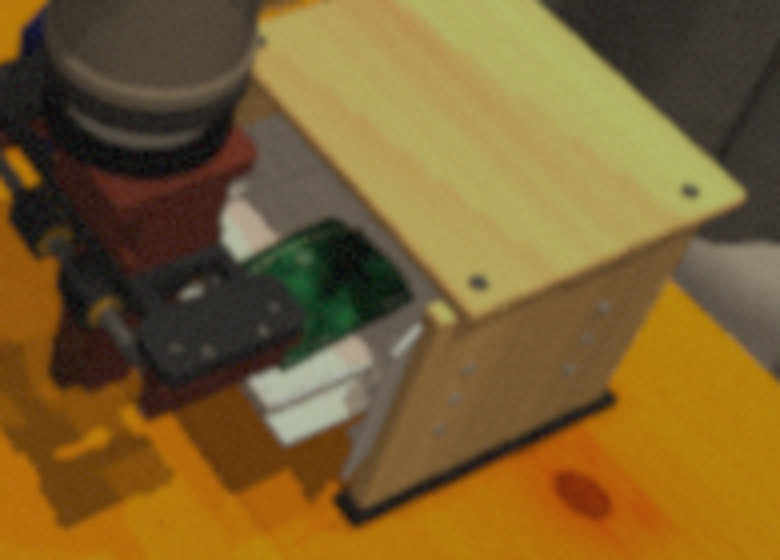

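Run:
```python
from ins import *
f0=np.load("f0.npy"); q=quat(YAW)
z=82.5;X=-59
while z>79.2:
    z-=.4; bot.move_linear(tgt(X,0,z),q,rate=10); f,o=ft(4); f=f-f0
    print(round(z,1),f.round(2))
    if f[2]>2: break
z+=.2
hist=[];peak=0
while X<-34:
    X+=1.5; bot.move_linear(tgt(X,0,z),q,rate=25); f,o=ft(3); f=f-f0
    print(round(X,1),round(tray_x(o),1),f.round(2),round(o['time'],2),flush=True)
    if f[0]<-3 or abs(f[1])>8: print("contact");break
print(z,X); np.save("st.npy",[X,z])
```

```text
82.1 [ 0.16  0.34  0.27  0.01 -0.01 -0.03]
81.7 [-0.19  0.14  0.2  -0.01 -0.02 -0.03]
81.3 [-0.   -0.21  0.21 -0.03 -0.01  0.01]
80.9 [ 0.21 -0.09  0.09  0.03 -0.02 -0.01]
80.5 [ 0.26  0.46  0.14  0.    0.01 -0.01]
80.1 [ 0.    0.03  0.94  0.01 -0.07 -0.01]
79.7 [-1.41  0.24  3.07  0.03 -0.04 -0.02]
-57.5 -57.2 [-0.5   0.06  2.54  0.   -0.17 -0.03] 20.04
-56.0 -55.8 [-0.57 -0.05  2.75 -0.02 -0.13 -0.02] 20.32
-54.5 -54.3 [-1.09  0.13  3.32 -0.08 -0.14 -0.01] 20.61
-53.0 -52.8 [-1.55  0.44  3.73 -0.07 -0.09 -0.05] 20.89
-51.5 -51.3 [-1.06 -0.05  4.12 -0.02 -0.09 -0.04] 21.18
-50.0 -51.0 [-6.18  0.78  7.4   0.04  0.58 -0.03] 21.46
contact
79.89999999999996 -50.0
```

Run:
```python
from ins import *
f0=np.load("f0.npy"); q=quat(YAW)
X,z=-53.,80.5
bot.move_linear(tgt(X,0,z),q,rate=20); f,o=ft(5); print(o['ee_pos'],(f-f0).round(2))
while X<-44:
    X+=.5; bot.move_linear(tgt(X,0,z),q,rate=15); f,o=ft(4); f=f-f0
    print(round(X,1),round(tray_x(o),1),round(o['ee_pos'][2]-5.3,2),f.round(2),round(o['time'],2),flush=True)
    if f[0]<-8 or abs(f[1])>8: print("contact");break
```

```text
[ 621.53494408 -104.06720141   85.55503392] [-0.26  0.05  1.26 -0.02 -0.03 -0.01]
-52.5 -52.4 80.37 [ 0.11  0.75 -0.1  -0.   -0.02  0.02] 22.12
-52.0 -52.0 80.46 [ 0.   -0.32  0.1  -0.   -0.02 -0.01] 22.43
-51.5 -51.5 80.49 [ 0.13 -0.49  0.13  0.03 -0.01  0.01] 22.73
-51.0 -51.1 80.43 [ 0.05 -0.02  0.29 -0.01  0.07 -0.02] 23.02
-50.5 -51.0 80.4 [-2.74  0.11  1.61  0.04  0.45  0.  ] 23.32
-50.0 -50.9 80.33 [-5.31  0.38  2.36  0.03  0.82  0.03] 23.62
-49.5 -50.9 80.28 [-6.73  0.97  3.48  0.08  1.03  0.03] 23.93
-49.0 -50.9 80.22 [-8.48  1.12  4.73  0.09  1.21  0.06] 24.23
contact
```

Run:
```python
from ins import *
f0=np.load("f0.npy")
X,z=-53.,80.8
bot.move_linear(tgt(X,0,z),quat(YAW),rate=20); f,o=ft(5); print((f-f0).round(2),toolR(o)[:,2].round(4))
for p in np.arange(0,-.0251,-.005):
    bot.move_linear(tgt(X,0,z),quat(YAW,pitch=p),rate=10); f,o=ft(6); f=f-f0
    print(round(p,3),o['ee_pos'].round(2),toolR(o)[:,2].round(4),f.round(2),round(o['time'],2),flush=True)
    if f[2]>3: break
```

```text
[ 0.28  0.17  0.28 -0.01 -0.01 -0.01] [ 1.e-03 -1.e-04 -1.e+00]
0.0 [ 621.62 -104.31   86.07] [ 0.e+00 -1.e-04 -1.e+00] [ 0.01  0.06  0.56 -0.02  0.01 -0.01] 24.98
-0.005 [ 621.83 -104.37   86.24] [-0.0045  0.     -1.    ] [-0.19 -0.07  1.02 -0.01 -0.17  0.01] 25.31
-0.01 [ 621.88 -104.38   86.42] [-9.3e-03  2.0e-04 -1.0e+00] [-1.53  0.43  4.51  0.05 -0.35  0.02] 25.64
```

Run:
```python
from ins import *
f0=np.load("f0.npy"); q=quat(YAW)
X,z=-53.,80.6
bot.move_linear(tgt(X,0,z),q,rate=20)
X=-50.5
while X<-44:
    X+=.5; bot.move_linear(tgt(X,0,z),q,rate=15); f,o=ft(4); f=f-f0
    print(round(X,1),round(tray_x(o),2),round(o['ee_pos'][2]-5.3,2),f.round(2),round(o['time'],2),flush=True)
    if f[0]<-11.5 or abs(f[1])>8: print("contact");break
```

```text
-50.0 -50.83 80.27 [-4.55  0.85  2.58  0.05  0.71 -0.03] 26.29
-49.5 -50.82 80.24 [-6.87  1.07  4.29  0.08  1.   -0.03] 26.59
-49.0 -50.82 80.22 [-8.7   1.21  4.87  0.06  1.24 -0.02] 26.89
-48.5 -50.74 80.21 [-10.08   1.45   6.3    0.12   1.42   0.03] 27.19
-48.0 -50.41 80.22 [-10.26   1.18   6.6    0.07   1.49   0.07] 27.49
-47.5 -49.93 80.17 [-11.     1.34   6.75   0.09   1.52   0.09] 27.79
-47.0 -49.39 80.2 [-10.62   0.83   6.59   0.05   1.47   0.09] 28.09
-46.5 -48.78 80.22 [-10.22   0.82   5.88   0.05   1.43   0.1 ] 28.39
-46.0 -48.19 80.21 [-9.71  0.87  5.98  0.04  1.39  0.08] 28.69
-45.5 -47.57 80.21 [-9.99  0.94  5.49  0.03  1.35  0.09] 28.99
-45.0 -46.95 80.22 [-9.3   1.09  5.61  0.06  1.3   0.08] 29.29
-44.5 -46.32 80.27 [-8.54  0.78  5.33  0.03  1.21  0.07] 29.59
-44.0 -45.69 80.26 [-8.09  0.91  4.83  0.04  1.18  0.08] 29.89
```

Run:
```python
from ins import *
f0=np.load("f0.npy"); q=quat(YAW)
X,z=-44.,80.6; mn=99
while X<-34:
    X+=.5; bot.move_linear(tgt(X,0,z),q,rate=15); f,o=ft(4); f=f-f0; tx=tray_x(o)
    print(round(X,1),round(tx,2),round(o['ee_pos'][2]-5.3,2),f.round(2),round(o['time'],2),flush=True)
    mn=min(mn,-f[0])
    if mn<2.5 and -f[0]>mn+1.8 and -f[0]>2: print("stop?");break
```

```text
-43.5 -45.05 80.27 [-7.71  0.36  4.55  0.05  1.12  0.06] 30.19
-43.0 -44.43 80.27 [-6.72  0.51  3.99  0.04  1.07  0.06] 30.49
-42.5 -43.75 80.29 [-6.34  0.42  3.49  0.05  0.98  0.05] 30.79
-42.0 -43.08 80.29 [-5.96  0.54  3.21  0.03  0.91  0.03] 31.09
-41.5 -42.43 80.3 [-5.02  0.59  2.92  0.02  0.87  0.03] 31.39
-41.0 -41.5 80.37 [-4.25 -0.33  1.78 -0.02  0.78  0.  ] 31.69
-40.5 -40.35 80.47 [-1.75 -0.14  0.02 -0.02  0.6  -0.04] 31.99
-40.0 -39.74 80.56 [-1.   -0.26 -1.13 -0.02  0.51 -0.03] 32.29
-39.5 -39.27 80.64 [-0.76 -0.17 -1.05 -0.03  0.43 -0.07] 32.59
-39.0 -38.83 80.61 [-0.04 -0.18 -1.48 -0.    0.36 -0.04] 32.89
-38.5 -38.31 80.64 [ 0.41  0.05 -1.63 -0.05  0.3   0.  ] 33.19
-38.0 -37.8 80.63 [ 0.76  0.04 -1.73 -0.05  0.23 -0.02] 33.49
-37.5 -37.29 80.65 [ 1.01 -0.02 -2.04 -0.03  0.13  0.  ] 33.79
-37.0 -36.77 80.65 [ 1.44  0.01 -1.98 -0.01  0.02 -0.04] 34.09
-36.5 -36.34 80.65 [ 1.55  0.06 -1.43 -0.02  0.02 -0.02] 34.39
-36.0 -36.13 80.59 [ 0.26  0.23 -0.4  -0.02  0.15  0.01] 34.69
-35.5 -35.74 80.54 [-1.31  0.15 -0.65 -0.    0.36  0.04] 34.99
-35.0 -35.37 80.5 [-2.58  0.03  0.94 -0.02  0.61  0.04] 35.29
stop?
```

Run:
```python
from ins import *
q=quat(YAW)
bot.move_linear(tgt(-35.0,0,80.2),q,rate=10); f,o=ft(4); print((f-np.load("f0.npy")).round(2))
bot.release(); bot.wait(.3)
o=bot.get_obs(); print(o['time'],o['opening'],o['ee_pos'],o['ft_force'].round(2))
bot.move_linear(o['ee_pos']+[0,0,60],rate=60)
P=o['ee_pos']; bot.move_linear((P[0]-110,P[1],P[2]+150),rate=150); bot.wait(.3)
print(bot.get_obs()['time'],bot.get_obs()['ft_force'].round(2))
for n in("scene","top","wrist"):
  cv2.imwrite(f"pics/{n}6.png",eyes.capture(n)); np.save(f"{n}6.npy",cam(n),allow_pickle=True)
s=cv2.imread("pics/scene6.png");t=cv2.imread("pics/top6.png")
z=lambda a:cv2.resize(a,None,fx=4,fy=4,interpolation=cv2.INTER_CUBIC)
cv2.imwrite("pics/d1.png",z(s[140:285,340:535]));cv2.imwrite("pics/d2.png",z(t[70:215,290:460]))
```

```text
[-3.79  0.37  2.18  0.02  0.69  0.05]
37.1 0.9965334900054427 [ 639.58751727 -104.83549702   85.51492605] [ 0.03 -0.73  0.61]
39.65 [-0.27  1.05  0.29]
```

View pics/d1.png

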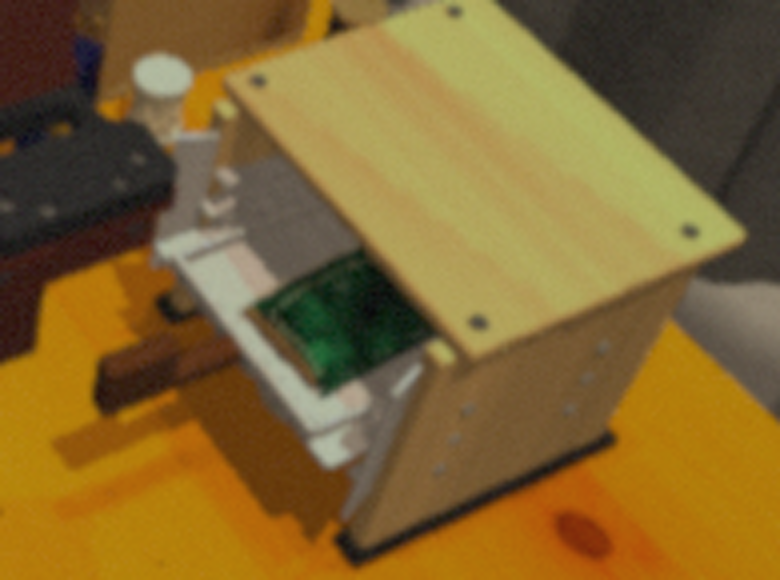

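View pics/d2.png

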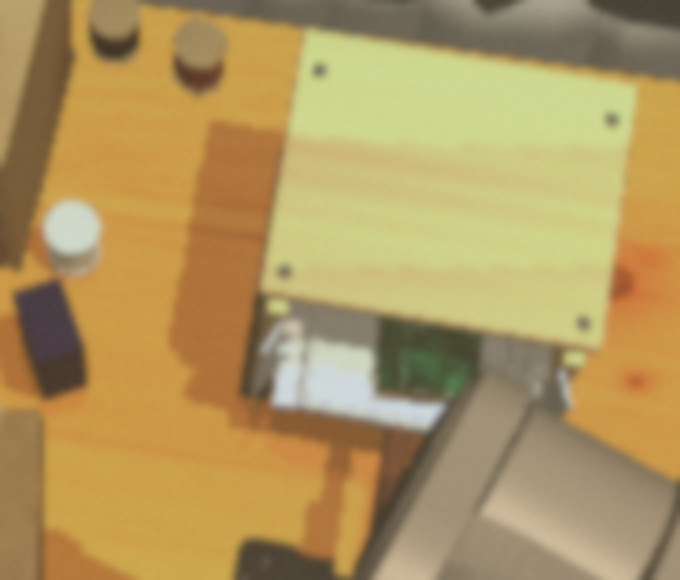

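View pics/wrist6.png

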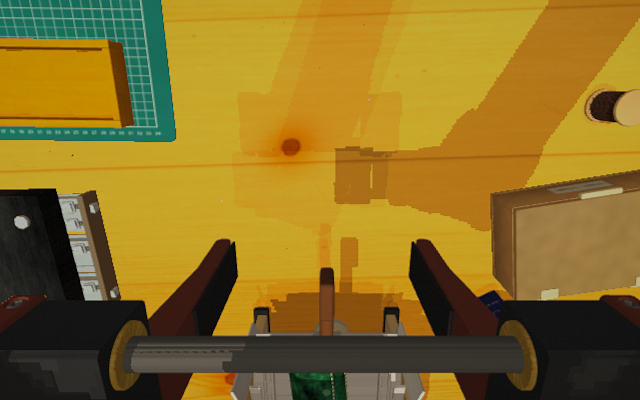

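Run:
```python
from ins import *
p=np.load("wrist6.npy",allow_pickle=True).item(); p1=np.load("w1.npy",allow_pickle=True).item()
im=cv2.imread("pics/wrist6.png"); i1=cv2.imread("pics/w1.png")
def top(im,c):
    g=im[:,c-3:c+4].astype(float).mean(1).mean(1); return g
for nm,i,c,r in(("w1",i1,324,(136,150)),("w6",im,327,(260,278))): print(nm,top(i,c)[r[0]:r[1]].round(0))
d=np.array([np.cos(YAW),np.sin(YAW)]); 
for X in(-42,-36.5,-35.5,-34):
    o=RK+d*X; print(X,proj(p,body([*o,YAW],[(-140,0,36)])+[0,0,80]).round(1), proj(p,body([*o,YAW],[(-140,0,10)])+[0,0,80]).round(1))
print("w1",proj(p1,body([542.3,-116.8,-.081],[(-140,0,36),(-140,0,0)])).round(1))
```

```text
w1 [122. 123. 124. 126. 128. 100.  48.  25.  27.  29.  29.  41.  52.  56.]
w6 [122. 122. 121. 120. 122. 121. 124.  83.  33.  27.  28.  29.  29.  28.
  28.  30.  30.  28.]
-42 [[327.5 277.1]] [[327.2 263.2]]
-36.5 [[327.5 282.5]] [[327.2 268.3]]
-35.5 [[327.5 283.5]] [[327.2 269.2]]
-34 [[327.5 284.9]] [[327.2 270.6]]
w1 [[324.7 147.2]
 [324.5 141.2]]
```

Run:
```python
from bench import bot
bot.close_job(); print(bot.get_obs()['time'])
```

```text
the job is handed in; nothing more can be done
the job is handed in; nothing more can be done
```

I slid the tray into the middle runners, the lowest pair that clears the glue pot standing under the rack, and handed the job in. The arm's clock read just under 40 s at the last check.

- **Insertion:** Going in met almost no load. The roller needed about 10 to 11 N at its worst, briefly a little over your 10 N guideline.
- **Home:** The load eased as the rim passed the roller, and the tray then met the stop. I let go at about 3.8 N of push, which I estimate as roughly 1.5 mm of stop travel.
- **Last pictures:** The tray was on the middle pair with the wallet still lying on it. The pot could no longer be seen beneath the tray. The blue box and spool looked unmoved by eye; I did not measure them.
- **Final position:** Checked against the wrist picture, the pull block sat within about 3 mm of where it should be at home. That rules out springing back over the roller, but it is too coarse to read the stop's travel after release. I am relying on the pull of about 1.5 N felt from the roller to hold it past 0.4 mm.

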